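Cover the grit pot and take off its dust lid

ROBOT

A 6-joint arm with a two-finger parallel gripper is mounted at the origin on the work surface. World frame = base frame: x ahead of the robot, y to its left, z up, the work surface at z = 0. Lengths are in m, angles in rad, forces in N, time in s.
With the tool pointing down it reaches from about 0.375 to 0.975 m from the base axis. Payload 3.8 kg.
Tool frame: the origin (TCP) lies midway between the tips of the shut fingers; the grasp point (between the pads) lies 19 mm behind it; x points along the fingers, y is the direction in which the jaws open and shut, and the axes are right-handed (so a half turn about x gives the same grasp; the last joint's range is limited). The gripper opens to 88 mm and grips with 3 to 60 N. Pads are 18 mm wide; open, the fingers measure 123 mm over their backs; the gripper's body (75 mm by 187 mm) begins 45 mm behind the grasp point.
Start: joints at [1.129, 0.264, 1.604, -0, 1.274, -0.037], TCP at [0.266, 0.62, 0.211] pointing down, gripper open.
Joint ranges: [-2.63, 2.63], [-0.94, 2.18], [0.31, 2.57], [-1.31, 4.45], [0, 2.66], [-2.55, 2.55]. Speed limits (rad/s): [2.57, 2.57, 3.14, 3.14, 3.14, 3.14].

INTERFACE

Orientations are given as a rotation vector (axis times angle).
In Python, from cell import manip, inverse_kinematics, cams, order gives the robot as it stands. Calls block until the motion is done:
- manip.move_pose(position, orientation): joint-space move of the TCP to a pose.
- manip.move_linear(position, rate=0.15, rot=None): straight line of the TCP; rot=None keeps the orientation; rate is the mean speed in m/s.
- manip.set_joints(angles): joint-space move.
- manip.set_gripper(opening, force=None): finger opening in m; force is the grip in N (None keeps the last); returns when the fingers have stopped.
- manip.dwell(seconds).
- inverse_kinematics(position, orientation): joint angles nearest the present ones, or None.
- manip.state(): the state.
- cams.capture(name): name is "side" or "top" or "wrist"; returns a dict with "image" (480x640x3 uint8, blue, green, red), "z_map" (480x640 float32, m along the optical axis (not along the pixel's ray), 0 where there is no reading), "intrinsics" (3x3 intrinsics, pixels), "position" and "orientation" of the camera in the world; the wrist camera has in their place "T_tool_cam" (4x4, takes a point from camera to tool coordinates, whose origin is the TCP and whose axes are the tool frame's). Camera axes: x right, y down, z forward; pixel columns grow to the right and rows downward; lengths in m; the calibration is good to about 2 mm. The wrist camera is an equidistant fisheye: a pixel r from the principal point sees the ray r / f radians off the axis. A picture is of the moment at which its call begins: read the wrist's pose just before it.
A pose or a line that the arm cannot do raises manip.IKError and nothing moves.
- order.close_job(): hands the job in, once; it reports no verdict.
The state is a dict: "clock": time; "joint_pos": joint angles; "joint_velocities": joint speeds; "tau": joint torques, N m; "tool_pos": TCP position; "tcp_rot": TCP orientation; "contact_force": force on the tool from outside, world axes, zero at the start; "moment": the same for the moment, N m; "gripper_width": finger opening in m.
Only numpy, scipy, OpenCV 4.12 (cv2) and the standard library are available. Lean on these libraries where they do the work, as an engineer would, in place of code of your own. Each camera call takes 0.05 s, during which the arm holds its last target. There are 200 camera calls.

TASK

First lower the open steel pot upright into the low footed jacket, leaving the jacket where it stands. Then pick up the nested pair of lids together by the stem, lower the pair onto the pot, dropping nothing, so that the inner lid seats fully on its rim, and let go of the stem. Last, take the outer lid by its collar and lift it alone until it is all above the top of the stem, leaving the inner lid seated and undisturbed on the pot; the program finishes while the gripper holds the outer lid level in the air. Leave the other things on the bench alone.

Things in the scene. Friction and masses are not known exactly. Their poses are not given: they have to be found in the camera images.
- jacket: Sizes in mm. Low open round steel cup with a wide foot, loose on the bench, about 0.45 kg: outside diameter 72, inside 64, height 40, inner floor 5 above the bench; its foot is a flange of diameter 100, 5 thick. Origin: centre of its underside, z up.
- pot: Sizes in mm. Taller open round steel pot, loose on the bench mouth up, no handle, about 0.25 kg: outside diameter 56, inside 48, height 80, straight sides. It stands on the jacket's inner floor with 4 play all round; 45 of it then show above the jacket. Origin: centre of its underside, z up.
- inner_lid: Sizes in mm. Steel, 0.12 kg: plug, diameter 43, height 8; on it a disc, diameter 62, 4 thick; in the middle a round stem, diameter 14, 64 tall. Starts plug down on the bench under the outer lid; the stem's top 34 show above the collar. On the pot the plug enters the mouth (2.5 play all round), the disc lies on the rim, origin 72 above the pot's. Origin: centre of plug's underside, z up.
- outer_lid: Sizes in mm. Steel, 0.14 kg: cap of diameter 76, skirt inside diameter 68, plate 4 thick; on top a collar, outside diameter 40, inside 28, 26 tall, through which the stem passes. Lies loose, plate on the inner lid's disc, and rides along when that is lifted by its stem; origin then 3 above the inner lid's. Origin: centre of skirt's lower edge, z up; plate's top at 13, collar's top at 39.
- wheels: Sizes in mm. Bystander: two grey grinding wheels lying on each other, diameter 150, 40 high. Origin: centre of the underside.
- basin: Sizes in mm. Bystander: shallow round blue plastic basin, diameter 200, 60 high. Origin: centre of the underside.
- jar: Sizes in mm. Bystander: amber glass jar with a dark cap, diameter 70, 100 high. Origin: centre of the underside.
- brush: Bystander: small hand brush about 200 mm long lying on the bench. Origin near its middle, on the underside.

How it is judged:
On the way, in this order (a step that is already met when the one before it is completed fails the run):
1. the pot stands nested in the jacket, let go (z of pot in the frame of jacket between 0.0025 and 0.0075 m and horizontal distance between pot and jacket below 0.006 m and angle between each of pot, jacket's own z axis and vertical below 0.06 rad and contact force between the fingers and pot below 0.1 N), for 0.2 s.
2. both lids are off the bench together, nested (height (world z) of inner_lid above 0.03 m and z of outer_lid in the frame of inner_lid below 0.006 m and horizontal distance between outer_lid and inner_lid below 0.007 m and contact force between the fingers and inner_lid above 0.3 N), for 0.2 s.
3. the pair of lids sits on the pot, inner lid seated, stem let go (z of pot in the frame of jacket between 0.0025 and 0.0075 m and horizontal distance between pot and jacket below 0.006 m and angle between each of pot, jacket, inner_lid's own z axis and vertical below 0.06 rad and z of inner_lid in the frame of pot between 0.0695 and 0.0745 m and horizontal distance between inner_lid and pot below 0.005 m and z of outer_lid in the frame of inner_lid below 0.006 m and horizontal distance between outer_lid and inner_lid below 0.007 m and contact force between the fingers and inner_lid below 0.1 N), for 0.2 s.
At the end, for the whole second after the job is handed in: Gripper holds the outer lid still, level to 0.2 rad, its lower edge over 155 mm above the bench, touching nothing else; pot on the jacket's floor (2.5 mm; 6 mm off-centre) and inner lid, untouched, seated on the pot (2.5 mm; 5 mm off-centre), both upright to 0.06 rad (z of pot in the frame of jacket between 0.0025 and 0.0075 m and horizontal distance between pot and jacket below 0.006 m and angle between each of pot, jacket, inner_lid's own z axis and vertical below 0.06 rad and z of inner_lid in the frame of pot between 0.0695 and 0.0745 m and horizontal distance between inner_lid and pot below 0.005 m and height (world z) of outer_lid above 0.155 m and angle between outer_lid's own z axis and vertical below 0.2 rad and linear speed of outer_lid below 0.05 m/s and contact force between the fingers and outer_lid above 0.5 N and contact force between outer_lid and inner_lid below 0.05 N and contact force between outer_lid and pot below 0.05 N and contact force between outer_lid and jar below 0.05 N and contact force between each of the arm, the fingers and inner_lid below 0.1 N); the arm keeps its last pose, push and grip.
It fails at once if the outer lid is lifted off while the inner lid is not seated on the pot (z of outer_lid in the frame of inner_lid above 0.018 m and not (z of inner_lid in the frame of pot between 0.0695 and 0.0745 m and horizontal distance between inner_lid and pot below 0.005 m and angle between inner_lid's own z axis and vertical below 0.06 rad)).
It fails at once if the pot is dropped or knocked (linear speed of pot above 0.4 m/s and contact force between the fingers and pot below 0.1 N).
It fails at once if the lids are dropped or knocked (linear speed of inner_lid above 0.4 m/s and contact force between the fingers and inner_lid below 0.1 N).
It fails at once if the jacket is pushed away from where it stood (distance of jacket from where it was at the start of the episode above 0.04 m).
It fails at once if a bystander is disturbed (distance of any of wheels, basin, jar, brush from where it was at the start of the episode above 0.03 m).
It also fails if it takes over 58 s, if anything falls off the work surface, if the arm or the gripper's body presses on something with over 40 N, if the wrist force passes 120 N, or if a joint passes its speed limit or range.

## Working session

There is one attempt and no reset: what is moved stays moved. The work goes in short steps, each a Python script; the robot and the scene stay as the last script left them, time stands still between calls to the robot, and variables do not carry over. Pictures are saved under pics/ and viewed, about 8 in all and at most 12, crops included, and the job is handed in when it is done.

```bash
ls; mkdir -p pics; python3 - <<'E'
from cell import manip,cams
import cv2,numpy as np
for n in ("top","side"):
    c=cams.capture(n); cv2.imwrite(f"pics/{n}0.png",c["image"]); np.savez(f"{n}0.npz",**c)
    print(n,c["intrinsics"].tolist(),c["position"],c["orientation"])
c=cams.capture("wrist"); print(c["T_tool_cam"],c["intrinsics"])
s=manip.state(); print(s["clock"],s["tool_pos"],s["tcp_rot"],s["contact_force"])
E
```

```text
pics
top [[444.0087781796451, 0.0, 319.3691407064907], [0.0, 444.0087781796451, 239.66168397699133], [0.0, 0.0, 1.0]] [ 0.48117112 -0.10524127  1.17893608] [-2.20897176  2.15363653 -0.09216156]
side [[450.9268547401169, 0.0, 320.27220953998216], [0.0, 450.9268547401169, 247.64806916634285], [0.0, 0.0, 1.0]] [ 0.46024678 -0.7324742   0.78274   ] [-2.40753848  0.17052647 -0.05603238]
[[ 9.85811453e-05 -3.05817372e-01  9.52090188e-01 -1.74328827e-01]
 [ 9.99999942e-01 -2.80464538e-04 -1.93628786e-04 -2.89274794e-04]
 [ 3.26242582e-04  9.52090152e-01  3.05817326e-01 -8.02299731e-02]
 [ 0.00000000e+00  0.00000000e+00  0.00000000e+00  1.00000000e+00]] [[371.64829954   0.         321.78282136]
 [  0.         371.64829954 243.74863907]
 [  0.           0.           1.        ]]
0.15 [0.26555794 0.61992374 0.2094815 ] [ 0.3162397   1.54780465 -0.31886482] [ 0.11729846 -0.02248563  0.5848772 ]
```

View pics/top0.png

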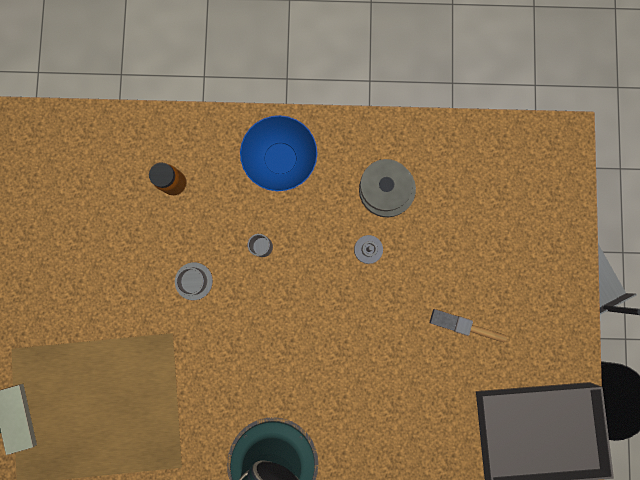

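View pics/side0.png

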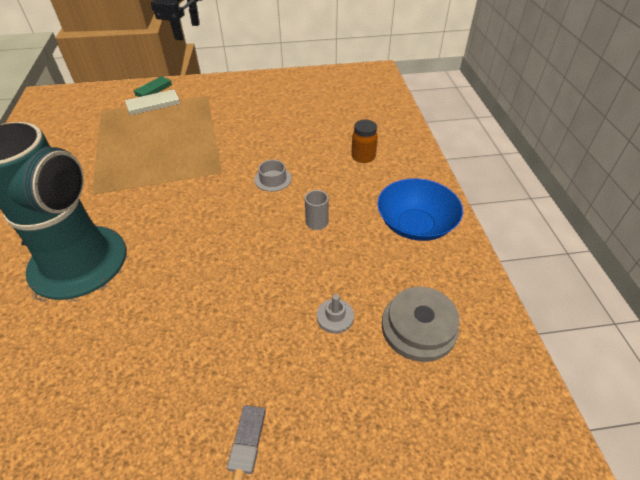

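The top view shows the jacket at (193,281), pot at (260,245), lids at (368,249), jar at (168,178), basin at (278,153), wheels at (387,187) and brush at (465,325). In the side view they are: jacket (273,175), pot (317,210), lids (336,313). Next I'll triangulate from both views, with the depth maps as a check.

```bash
cat > h.py <<'E'
import numpy as np,cv2
from scipy.spatial.transform import Rotation as R
from scipy.optimize import least_squares
def down(a):  # tool x down, jaw direction y at angle a
    x=np.array([0,0,-1.]);y=np.array([np.cos(a),np.sin(a),0]);return R.from_matrix(np.c_[x,y,np.cross(x,y)]).as_rotvec()
def cloud(c,T=None):
    K=c["intrinsics"];v,u=np.mgrid[:480,:640];a=(u-K[0,2])/K[0,0];b=(v-K[1,2])/K[1,1];z=c["z_map"]
    if T is None:
        T=np.eye(4);T[:3,:3]=R.from_rotvec(c["orientation"]).as_matrix();T[:3,3]=c["position"]
    else:
        r=np.hypot(a,b);s=np.tan(np.minimum(r,1.4))/np.maximum(r,1e-9);a=a*s;b=b*s
    P=np.stack([a*z,b*z,z],-1)@T[:3,:3].T+T[:3,3];P[z<=0]=np.nan;return P
def wrist(manip,cams):
    s=manip.state();c=cams.capture("wrist");T=np.eye(4);T[:3,:3]=R.from_rotvec(s["tcp_rot"]).as_matrix();T[:3,3]=s["tool_pos"]
    return c,T@c["T_tool_cam"]
def circ(p,r):  # robust circle fit of known radius
    o=least_squares(lambda q:np.hypot(p[:,0]-q[0],p[:,1]-q[1])-r,p[:,:2].mean(0),loss="soft_l1",f_scale=.001);return o.x
E
python3 - <<'E'
from h import *
px={"jacket":((193,281),(273,175)),"pot":((260,245),(317,210)),"lids":((368,249),(336,313))}
C={n:cloud(dict(np.load(n+"0.npz"))) for n in("top","side")}
for k,v in px.items():
  for n,(u,w) in zip(("top","side"),v):
    P=C[n][w-35:w+36,u-35:u+36].reshape(-1,3);q=C[n][w,u]
    P=P[(P[:,2]>.004)&(np.hypot(*(P[:,:2]-q[:2]).T)<.07)]
    z=np.percentile(P[:,2],[50,90,99]);t=P[P[:,2]>z[2]-.006]
    print(k,n,q.round(3),"z",z.round(4),"bbox mid all",((P.max(0)+P.min(0))/2)[:2].round(4),"top slice mid",((t.max(0)+t.min(0))/2)[:2].round(4),np.ptp(t,axis=0).round(3),len(t))
for n,(u,w) in {"jar":(162,175),"basin":(278,153),"wheels":(387,187),"brush":(452,321)}.items(): print(n,C["top"][w,u].round(3))
T=[cv2.resize(cv2.imread("pics/top0.png")[w-25:w+25,u-32:u+33],None,fx=6,fy=6,interpolation=2) for u,w in((193,281),(260,245),(368,249))]
S=[cv2.resize(cv2.imread("pics/side0.png")[w-25:w+25,u-32:u+33],None,fx=6,fy=6,interpolation=2) for u,w in((273,175),(317,210),(336,313))]
im=np.vstack([np.hstack(T),np.hstack(S)]);im=cv2.resize(im,(780,400));cv2.imwrite("pics/crop.png",im)
E
```

```text
jacket top [0.459 0.221 0.006] z [0.0074 0.0394 0.0439] bbox mid all [0.4595 0.2192] top slice mid [0.4609 0.2209] [0.069 0.07  0.009] 134
jacket side [0.461 0.193 0.039] z [0.0185 0.0387 0.0422] bbox mid all [0.4667 0.2094] top slice mid [0.4595 0.2225] [0.071 0.077 0.007] 132
pot top [0.559 0.049 0.006] z [0.0091 0.0805 0.0834] bbox mid all [0.5575 0.0494] top slice mid [0.5548 0.0431] [0.053 0.053 0.007] 102
pot side [0.553 0.018 0.066] z [0.0543 0.0788 0.0819] bbox mid all [0.5506 0.0177] top slice mid [0.5553 0.0455] [0.055 0.057 0.007] 135
lids top [ 0.552 -0.232  0.055] z [0.0169 0.0423 0.0787] bbox mid all [ 0.5515 -0.2332] top slice mid [ 0.5548 -0.2366] [0.013 0.011 0.008] 26
lids side [ 0.554 -0.251  0.043] z [0.0172 0.0439 0.0764] bbox mid all [ 0.5431 -0.2466] top slice mid [ 0.5549 -0.2366] [0.014 0.013 0.009] 42
jar [0.719 0.284 0.099]
basin [0.806 0.009 0.013]
wheels [ 0.716 -0.28   0.038]
brush [ 0.374 -0.456  0.02 ]
```

View pics/crop.png

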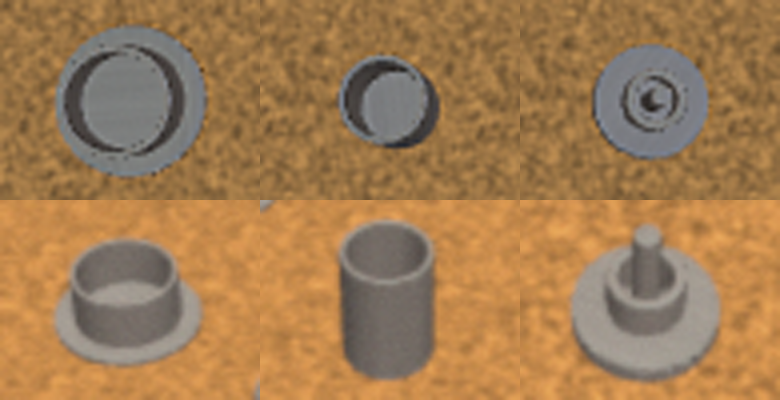

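The crop shows the jacket, upright pot and nested lids, unobstructed. Both views agree: jacket (0.460, 0.2215), pot (0.555, 0.0445), stem (0.555, -0.2366), with tops about 40, 80 and 76 mm up. Next I'll take a closer wrist look over each thing.

```bash
cat >> h.py <<'E'
def look(manip,cams,xy,h=.22,dy=0,save=None):
    a=np.arctan2(xy[1],xy[0])+YAW; u=np.array([np.cos(a-YAW),np.sin(a-YAW)])*dy
    manip.move_pose([xy[0]+u[0],xy[1]+u[1],h],down(a)); manip.dwell(.3)
    c,T=wrist(manip,cams)
    if save: cv2.imwrite(f"pics/{save}.png",c["image"]); np.savez(save+".npz",T=T,**c)
    return c,T,cloud(c,T)
def ring(P,xy,zlo,zhi,r,tol=.008):
    p=P.reshape(-1,3);d=np.hypot(p[:,0]-xy[0],p[:,1]-xy[1]);p=p[(p[:,2]>zlo)&(p[:,2]<zhi)&(abs(d-r)<tol)]
    return p
YAW=np.pi/2
E
python3 - <<'E'
from h import *
from cell import manip,cams,inverse_kinematics as ik
M=R.from_rotvec(manip.state()["tcp_rot"]).as_matrix();print(M.round(2))
a=np.arctan2(M[1,1],M[0,1]);print("jaw",a)
import h
h.YAW=np.round((a-1.166)/(np.pi/2))*np.pi/2;print("YAW",h.YAW)
open("h.py","a").write(f"YAW={h.YAW}\n")
for n,xy,z,r in(("jacket",(.460,.2215),.04,.034),("pot",(.555,.0445),.08,.026),("lids",(.555,-.2366),.042,.017)):
    c,T,P=look(manip,cams,xy,save="w_"+n)
    p=ring(P,xy,z-.008,z+.008,r); print(n,len(p),np.median(p[:,2]).round(4),circ(p,r).round(4),"mid",((p.max(0)+p.min(0))/2)[:2].round(4),"cam",T[:3,3].round(3),manip.state()["joint_pos"][[0,5]].round(2))
    if n=="lids":
        p=ring(P,xy,.06,.085,0,.015);p=p[p[:,2]>np.percentile(p[:,2],97)-.006];print("stem top",len(p),p[:,2].max(),np.median(p,axis=0))
print(manip.state()["clock"])
I=[cv2.resize(cv2.imread(f"pics/w_{n}.png"),(390,292)) for n in("jacket","pot","lids")]
cv2.imwrite("pics/w.png",np.vstack([np.hstack(I[:2]),np.hstack([I[2],I[2]*0])]))
E
```

```text
[[-0.    0.39  0.92]
 [-0.    0.92 -0.39]
 [-1.   -0.   -0.  ]]
jaw 1.1659997090520646
YAW -0.0
jacket 1047 0.0397 [0.4588 0.2241] mid [0.4593 0.2235] cam [0.425 0.294 0.394] [ 0.4  -0.05]
pot 1009 0.0797 [0.5545 0.0466] mid [0.5544 0.0455] cam [0.547 0.125 0.394] [ 0.04 -0.04]
lids 688 0.0418 [ 0.5542 -0.2345] mid [ 0.5537 -0.235 ] cam [ 0.586 -0.162  0.394] [-0.44 -0.04]
stem top 186 0.07817953655462767 [ 0.5543134  -0.23423894  0.07592708]
4.7333
```

View pics/w.png

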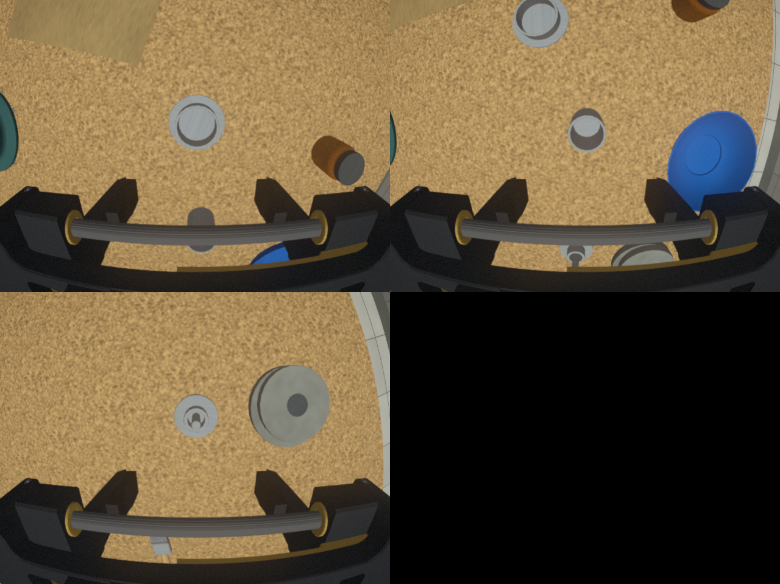

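The wrist views show the jacket, pot and lids clear under the open jaws. The wrist fixes differ from the fixed cameras by about 2 mm tangentially, and by the same amount for all three, so it cancels when I place relative to the wrist fixes. Next is the pot.

```bash
cat >> h.py <<'E'
def tp(xy,bias=.001):  # wrist fix -> tool target (fixed tangential bias shared by all)
    a=np.arctan2(xy[1],xy[0]);return np.array(xy)+bias*np.array([np.sin(a),-np.cos(a)]),down(a+YAW)
def st(manip,n):
    s=manip.state();print(n,round(s["clock"],2),"tcp",np.round(s["tool_pos"],4),"F",np.round(s["contact_force"],1),"w",round(float(s["gripper_width"]),4))
E
python3 - <<'E'
from h import *
from cell import manip,cams
pot=(.5545,.0462);jac=(.4590,.2240)
p,r=tp(pot)
manip.move_pose([*p,.14],r);manip.move_linear([*p,.043],.12);st(manip,"at pot")
manip.set_gripper(.045,30);st(manip,"gripped")
manip.move_linear([*p,.16],.12);st(manip,"up")
p,r=tp(jac)
manip.move_pose([*p,.16],r);manip.dwell(.3);st(manip,"over")
c,T=wrist(manip,cams);P=cloud(c,T);np.savez("w_over.npz",T=T,**c);cv2.imwrite("pics/over.png",c["image"])
print("pot rim seen",[ (len(q),np.median(q[:,2]).round(4),circ(q,.026).round(4)) for q in [ring(P,jac,.185,.21,.026)]])
E
```

```text
at pot 6.82 tcp [0.5554 0.0451 0.0438] F [-1.1 -0.3  0.1] w 0.0883
gripped 7.42 tcp [0.555  0.0452 0.0433] F [-0.1  0.2  1.2] w 0.0542
up 8.55 tcp [0.5537 0.0452 0.1589] F [ 0.2 -0.1 -2.9] w 0.0542
over 9.68 tcp [0.4601 0.2222 0.16  ] F [-0.3 -0.7 -2.6] w 0.0542
pot rim seen [(6795, np.float64(0.1961), array([0.4585, 0.224 ]))]
```

View pics/over.png

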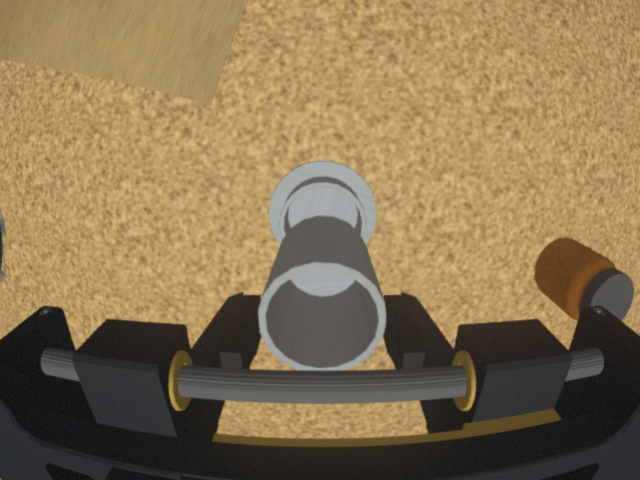

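The pot hangs upright in the jaws, rim at (322,315), straight over the jacket at (323,213). Its measured rim centre matches the jacket fix within 0.5 mm. Lowering now.

```bash
python3 - <<'E'
from h import *
from cell import manip,cams
jac=(.4590,.2240);p,r=tp(jac)
manip.move_linear([*p,.088],.1);manip.dwell(.2);st(manip,"above mouth")
for z in(.075,.062,.054,.0505,.049):
    manip.move_linear([*p,z],.05);s=manip.state();st(manip,"lower")
    if s["contact_force"][2]>6 or np.hypot(*s["contact_force"][:2])>8: print("CONTACT");break
E
```

```text
above mouth 10.79 tcp [0.4602 0.2234 0.0889] F [ 0.  -0.4 -3.4] w 0.0542
lower 11.2 tcp [0.4588 0.2228 0.0742] F [ 0.3  0.2 -3. ] w 0.0542
lower 11.61 tcp [0.4589 0.2229 0.0614] F [-0.3 -0.  -3.1] w 0.0542
lower 11.92 tcp [0.459  0.2229 0.0535] F [ 0.5  0.6 -2.7] w 0.054
lower 12.17 tcp [0.4593 0.223  0.0503] F [-0.7 -0.1 -4. ] w 0.0542
lower 12.42 tcp [0.4594 0.2231 0.049 ] F [ 0.4  1.  -2.3] w 0.054
```

```bash
python3 - <<'E'
from h import *
from cell import manip,cams
jac=(.4590,.2240);p,r=tp(jac)
for z in(.048,.0472,.0465):
    manip.move_linear([*p,z],.03);manip.dwell(.15);s=manip.state();st(manip,"lower")
    if s["contact_force"][2]>-1: print("CONTACT");break
manip.set_gripper(.07);manip.dwell(.2);manip.set_gripper(.088);st(manip,"open")
manip.move_linear([*p,.15],.12)
c,T,P=look(manip,cams,jac,save="w_nest")
q=ring(P,jac,.078,.092,.026);print("pot",len(q),np.median(q[:,2]),circ(q,.026))
q=ring(P,jac,.034,.046,.034,.005);print("jacket",len(q),np.median(q[:,2]),circ(q,.034))
q=ring(P,jac,.002,.012,.046,.006);print("flange",len(q),np.median(q[:,2]),((q.max(0)+q.min(0))/2))
cv2.imwrite("pics/nest.png",cv2.resize(c["image"][120:280,220:430],None,fx=3,fy=3))
st(manip,"x")
E
```

```text
lower 12.82 tcp [0.4597 0.2232 0.0483] F [-0.7 -0.   0.4] w 0.0544
CONTACT
open 13.9 tcp [0.4594 0.2231 0.048 ] F [ 0.7 -0.1  0.4] w 0.0879
pot 1038 0.0847039333397612 [0.45862884 0.22448343]
jacket 564 0.03994788185644238 [0.45913091 0.22340844]
flange 1653 0.005009160331496287 [0.45919924 0.22385322 0.00484027]
x 15.63 tcp [0.4582 0.2236 0.2185] F [0.4 0.7 0.2] w 0.088
```

View pics/nest.png

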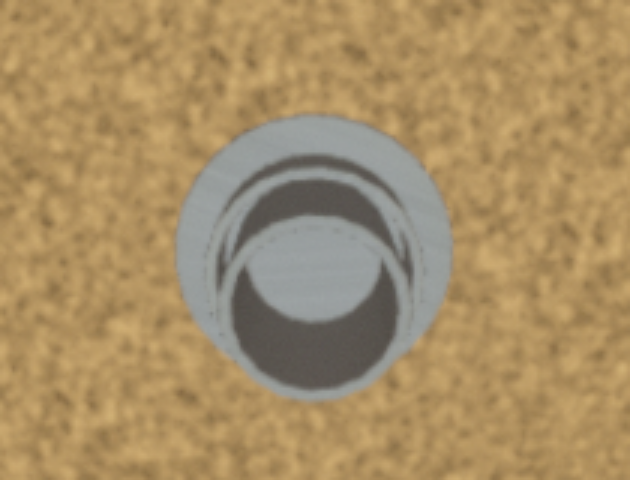

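The pot stands nested in the jacket: its rim at (315,310) in the crop measures 84.7 mm high, within 1 mm of the jacket's centre. Now the lids.

```bash
python3 - <<'E'
from h import *
from cell import manip,cams
p,r=tp((.5543,-.2343))
manip.move_pose([*p,.16],r);manip.set_gripper(.06,45)
manip.move_linear([*p,.08],.12);manip.move_linear([*p,.0475],.05);manip.dwell(.2);st(manip,"at stem")
manip.set_gripper(.005,45);st(manip,"grip")
manip.move_linear([*p,.06],.04);manip.move_linear([*p,.2],.1);manip.dwell(.3);st(manip,"up")
c,T=wrist(manip,cams);np.savez("w_lid.npz",T=T,**c);cv2.imwrite("pics/lid.png",c["image"][150:420,140:500]);P=cloud(c,T)
q=ring(P,p,.155,.172,.034,.006);print("plate",len(q),np.median(q[:,2]),q[:,2].std())
s=P.reshape(-1,3);s=s[(np.hypot(s[:,0]-p[0],s[:,1]-p[1])<.05)&(s[:,2]>.14)&(s[:,2]<.18)];print(len(s),((s.max(0)+s.min(0))/2))
E
```

```text
at stem 19.76 tcp [ 0.5543 -0.2354  0.048 ] F [ 0.6  0.3 -0.5] w 0.0595
grip 20.68 tcp [ 0.5545 -0.2355  0.0482] F [-0.3 -0.   4.8] w 0.0052
up 22.99 tcp [ 0.5538 -0.2352  0.1997] F [ 0.5  0.  -0.2] w 0.0049
plate 0 nan nan
  return _methods._mean(a, axis=axis, dtype=dtype,
  ret = ret.dtype.type(ret / rcount)
  ret = _var(a, axis=axis, dtype=dtype, out=out, ddof=ddof,
  arrmean = um.true_divide(arrmean, div, out=arrmean,
  ret = ret.dtype.type(ret / rcount)
Traceback (most recent call last):
ValueError: zero-size array to reduction operation maximum which has no identity
```

View pics/lid.png

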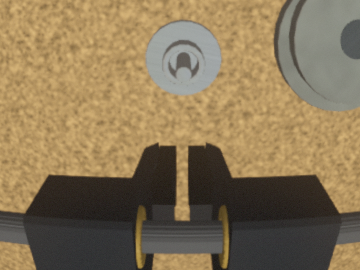

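The fingers shut to 5 mm on nothing, and the lids are still on the bench at (183,58) in the crop. I'll re-measure from this same picture before trying again.

```bash
python3 - <<'E'
from h import *
for f in("w_lids","w_lid"):
    d=dict(np.load(f+".npz"));P=cloud(d,d["T"]);xy=(.5543,-.2343)
    q=ring(P,xy,.01,.024,.03,.01);print(f,"plate",len(q),np.median(q[:,2]),((q.max(0)+q.min(0))/2)[:2],circ(q[:0] if 0 else q,.03), np.ptp(q,axis=0))
    p=P.reshape(-1,3);p=p[(np.hypot(p[:,0]-xy[0],p[:,1]-xy[1])<.025)]
    for lo,hi in((.036,.048),(.05,.06),(.06,.07),(.07,.074),(.074,.082)):
        s=p[(p[:,2]>lo)&(p[:,2]<hi)]
        if len(s): print(lo,len(s),((s.max(0)+s.min(0))/2)[:2].round(4),np.ptp(s,axis=0).round(4))
d=dict(np.load("w_lid.npz"));cv2.imwrite("pics/lid2.png",cv2.resize(d["image"][160:380,240:400],None,fx=3.6,fy=2.7*1.0))
E
```

```text
w_lids plate 2591 0.016156258447208527 [ 0.5544579  -0.23487569] [ 0.55372084 -0.23567804] [0.07514461 0.07578877 0.01359649]
0.036 699 [ 0.5537 -0.235 ] [0.0395 0.0397 0.0118]
0.05 33 [ 0.5548 -0.2316] [0.0121 0.0074 0.0096]
0.06 36 [ 0.5549 -0.2313] [0.0119 0.0076 0.0093]
0.07 14 [ 0.5552 -0.2313] [0.0115 0.0058 0.0036]
0.074 176 [ 0.5541 -0.2349] [0.0134 0.0127 0.0041]
w_lid plate 2844 0.01617603994299807 [ 0.55417195 -0.23479895] [ 0.55383178 -0.23567134] [0.07536272 0.07646175 0.00869521]
0.036 768 [ 0.5541 -0.2344] [0.0395 0.0393 0.0117]
0.05 36 [ 0.555  -0.2314] [0.0119 0.0063 0.0093]
0.06 35 [ 0.555  -0.2314] [0.0117 0.0071 0.0094]
0.07 22 [ 0.5551 -0.2325] [0.0112 0.0093 0.0037]
0.074 198 [ 0.5543 -0.2344] [0.0129 0.0136 0.0037]
```

View pics/lid2.png

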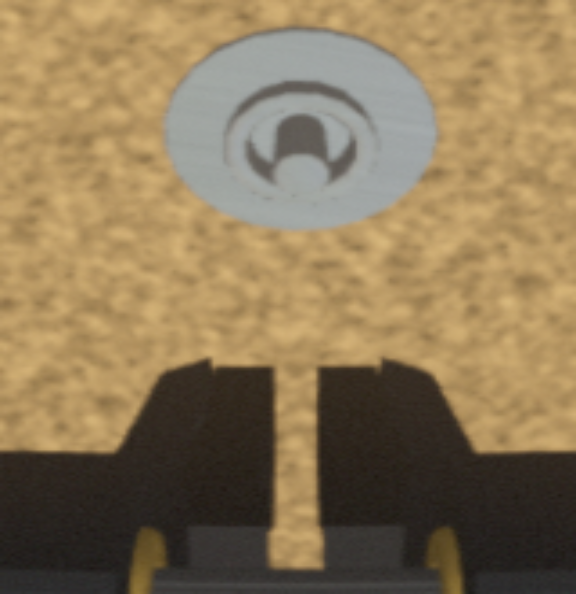

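```bash
python3 - <<'E'
from h import *
from cell import manip,cams
p,r=tp((.5543,-.2345))
manip.set_gripper(.04,10)
manip.move_linear([*p,.085],.15);manip.move_linear([*p,.0475],.06);manip.dwell(.1);st(manip,"at stem")
I=[]
for w in(.04,.02,.012,.008):
    if w<.04: manip.set_gripper(w,15);st(manip,w)
    c,T=wrist(manip,cams);I.append(cv2.resize(c["image"][190:390,220:420],(400,300)))
    np.savez(f"w_g{int(w*1000)}.npz",T=T,**c)
cv2.imwrite("pics/g.png",np.vstack([np.hstack(I[:2]),np.hstack(I[2:])]))
E
```

```text
at stem 25.5 tcp [ 0.5544 -0.2356  0.048 ] F [-0.7  0.2  0.5] w 0.0401
0.02 26.03 tcp [ 0.5539 -0.2354  0.0475] F [-0.1 -0.6  0.2] w 0.0201
0.012 26.42 tcp [ 0.5545 -0.2357  0.0481] F [ 0.4 -0.3  1.9] w 0.0118
0.008 26.74 tcp [ 0.5544 -0.2357  0.0481] F [ 0.2 -0.3  5.2] w 0.0082
```

View pics/g.png

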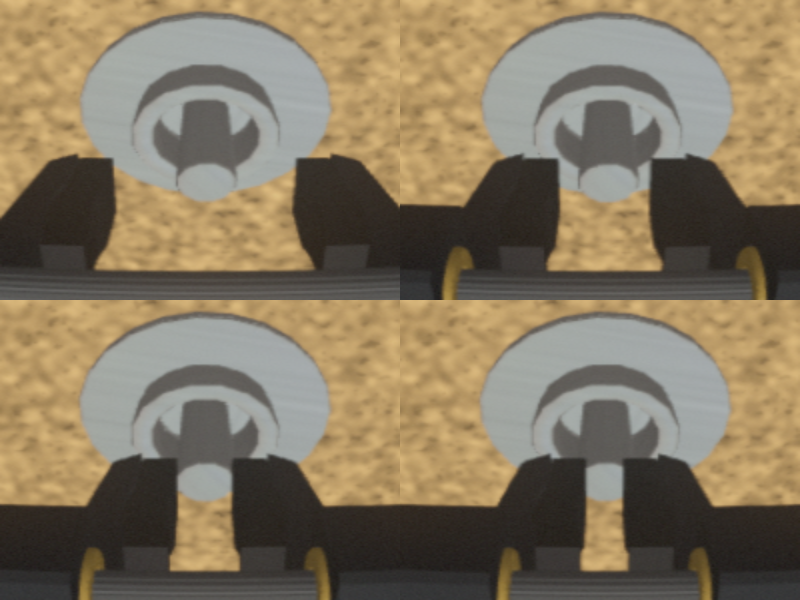

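The crops show the closing fingers passing in front of the stem's top, at (605,480), instead of stopping against it. The fingers are offset toward the camera, or higher than I assume, so I'll measure where they really are in the depth map.

```bash
python3 - <<'E'
from h import *
for w in(40,8):
    d=dict(np.load(f"w_g{w}.npz"));Tc=d["T_tool_cam"];P=cloud(d,Tc) # tool frame
    p=P[190:390,220:420];g=d["image"][190:390,220:420].max(-1)<60
    q=p[g&(p[...,0]>-.06)&np.isfinite(p[...,0])]
    print(w,len(q));
    for lo in(-.03,-.02,-.01,-.005,0,.005,.01):
        s=q[(q[:,0]>lo)&(q[:,0]<lo+.005)]
        for sg in(-1,1):
            t=s[s[:,1]*sg>0]
            if len(t)>3: print(" x",lo,"side",sg,len(t),"y",np.percentile(t[:,1],[2,98]).round(4),"z",np.percentile(t[:,2],[2,50,98]).round(4))
    s=P[190:390,220:420].reshape(-1,3);m=d["image"][190:390,220:420].reshape(-1,3).max(-1)>140
    s=s[m];s=s[(abs(s[:,1])<.012)&(s[:,0]<-.02)&(s[:,0]>-.04)];print(" stem top tool",np.median(s,axis=0).round(4),len(s), "z ext",np.percentile(s[:,2],[2,98]).round(4))
E
```

```text
40 3406
 x -0.03 side -1 14 y [-0.0286 -0.0218] z [-0.009  -0.0084 -0.0078]
 x -0.03 side 1 11 y [0.0203 0.027 ] z [-0.0088 -0.0085 -0.0081]
 stem top tool [-0.0281 -0.0002 -0.0008] 567 z ext [-0.0062  0.0053]
8 2738
 x -0.03 side -1 29 y [-0.0112 -0.0052] z [-0.0092 -0.0086 -0.0079]
 x -0.03 side 1 23 y [0.0037 0.0109] z [-0.0097 -0.0086 -0.008 ]
 stem top tool [-0.028  -0.0006 -0.0007] 408 z ext [-0.0063  0.0061]
```

```bash
python3 - <<'E'
from h import *
for f in("w_lid","w_g40","w_jacket"):
    d=dict(np.load(f+".npz"));P=cloud(d,d["T_tool_cam"]).reshape(-1,3);c=d["image"].reshape(-1,3)
    m=(abs(P[:,1])<.07)&(abs(P[:,2])<.03)&(P[:,0]<.015)&(P[:,0]>-.1)&(c.max(-1)<110);q=P[m];o=np.argsort(-q[:,0])
    print(f,len(q),q[o[[0,3,10,20,40]]].round(4).tolist(),np.histogram(q[:,0],np.arange(-.06,.02,.005))[0])
E
```

```text
w_lid 5588 [[-0.0282, -0.0098, -0.0083], [-0.0286, -0.0063, -0.0081], [-0.029, 0.0063, -0.0087], [-0.0293, 0.0085, -0.0084], [-0.0296, -0.0067, -0.009]] [503 602 549 461 351 299  62   0   0   0   0   0   0   0   0]
w_g40 9945 [[0.015, -0.0181, -0.0091], [0.015, 0.0004, -0.0073], [0.0149, 0.0111, 0.0076], [0.0148, 0.0117, 0.0076], [0.0145, -0.0065, -0.0195]] [719 779 717 540 467 391 178 128 121 124 103  95  93 278 357]
w_jacket 10555 [[-0.0267, 0.0487, -0.0085], [-0.0278, 0.0488, -0.0091], [-0.0282, -0.0471, -0.0093], [-0.0286, 0.0434, -0.0051], [-0.0289, 0.0434, -0.0047]] [840 889 802 664 583 490 132   0   0   0   0   0   0   0   0]
```

In every frame the visible fingertips end 28–29 mm short of the reported TCP. That explains the miss: the tips closed over the stem's top, with a slight upward force. From here I'll treat the tips as 29 mm behind the TCP and go lower.

```bash
python3 - <<'E'
from h import *
from cell import manip,cams
p,r=tp((.5543,-.2345))
manip.move_linear([*p,.056],.1);manip.set_gripper(.04,45)
ok=True
for z in(.03,.022,.0175):
    manip.move_linear([*p,z],.06);st(manip,"down")
    if manip.state()["contact_force"][2]>6: ok=False;print("CONTACT");break
if ok:
    manip.set_gripper(.008,45);st(manip,"grip")
    if manip.state()["gripper_width"]>.0105:
        manip.move_linear([*p,.03],.05);manip.move_linear([*p,.16],.12);st(manip,"up")
        a=np.array((.4592,.2248));q,r=tp(a)
        manip.move_pose([*q,.165],r);manip.dwell(.3);st(manip,"over pot")
        c,T=wrist(manip,cams);np.savez("w_ov2.npz",T=T,**c);cv2.imwrite("pics/ov2.png",c["image"][100:400,120:520]);P=cloud(c,T)
        s=P.reshape(-1,3);s=s[(np.hypot(*(s[:,:2]-a).T)<.045)&(s[:,2]>.154)&(s[:,2]<.172)];print("plate",len(s),np.median(s[:,2]),((s.max(0)+s.min(0))/2),np.ptp(s,axis=0))
E
```

```text
down 28.26 tcp [ 0.5536 -0.2353  0.0294] F [-0.2 -0.7 -0.2] w 0.0403
down 28.54 tcp [ 0.5535 -0.2352  0.0215] F [0.3 0.3 0.3] w 0.0399
down 28.79 tcp [ 0.5536 -0.2353  0.0172] F [-0.7  0.8  0.4] w 0.0402
grip 29.32 tcp [ 0.5541 -0.2355  0.0176] F [-0.1  0.7  0.6] w 0.0125
up 30.96 tcp [ 0.5531 -0.2351  0.1588] F [-0.2  0.2 -2.6] w 0.0127
over pot 32.98 tcp [0.46   0.2234 0.165 ] F [ 0.2 -0.6 -2.6] w 0.0121
plate 8318 0.16349962082252567 [0.45879075 0.22710562 0.16303434] [0.07517929 0.07025965 0.01792199]
```

```bash
ls -la pics/ov2.png
```

```text
-rw-r--r-- 1 agent agent 198038 Dec  5 01:56 pics/ov2.png
```

View pics/ov2.png

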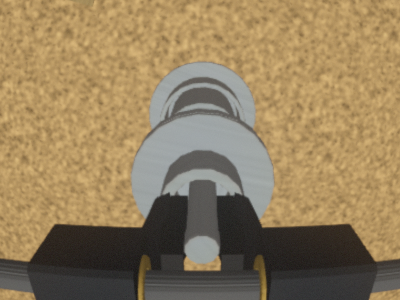

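Both lids hang nested from the stem (stem top at (203,248)), above the pot. The plate is level at 163.5 mm. I'll check the stem's centre and lower.

```bash
python3 - <<'E'
from h import *
from cell import manip,cams
a=np.array((.4592,.2248));q,r=tp(a)
d=dict(np.load("w_ov2.npz"));P=cloud(d,d["T"]).reshape(-1,3)
s=P[(np.hypot(*(P[:,:2]-a).T)<.014)&(P[:,2]>.219)&(P[:,2]<.23)&(d["image"].reshape(-1,3).max(-1)>120)]
print("stem top",len(s),((s.max(0)+s.min(0))/2).round(4),np.ptp(s,axis=0).round(4))
h=P[(P[:,2]>.160)&(P[:,2]<.167)&(np.hypot(*(P[:,:2]-a).T)<.05)][:,:2].astype(np.float32)
hull=cv2.convexHull(h)[:,0];t=np.array([-a[1],a[0]])/np.hypot(*a);hull=hull[(hull-a)@t>0];print("plate far edge fit",circ(hull.astype(float),.038).round(4),len(hull))
np.save("q.npy",q)
E
```

```text
stem top 749 [0.4587 0.2239 0.2233] [0.0129 0.0132 0.0034]
plate far edge fit [0.459 0.224] 29
```

Stem and pot centres agree within 0.6 mm.

```bash
python3 - <<'E'
from h import *
from cell import manip,cams
a=np.array((.4592,.2253));q,r=tp(a)
manip.move_linear([*q,.108],.1);st(manip,"above")
z=.108;bad=False
for z in(.102,.098,.0960,.0952,.0946,.094,.0934,.0928):
    manip.move_linear([*q,z],.05);
    if z<.097: manip.dwell(.12)
    s=manip.state();st(manip,"low")
    if s["contact_force"][2]>-.9: bad=z>.0958;break
if not bad:
    manip.set_gripper(.03);st(manip,"open");manip.dwell(.2)
    manip.move_linear([*q,.17],.15)
    c,T,P=look(manip,cams,a,h=.22);st(manip,"look");np.savez("w_seat.npz",T=T,**c)
    for n,b,lo,hi,rr in(("plate",.045,.086,.1,0),("collar",.025,.112,.124,0),("stem",.014,.146,.158,0)):
        s=P.reshape(-1,3);s=s[(np.hypot(*(s[:,:2]-a).T)<b)&(s[:,2]>lo)&(s[:,2]<hi)];print(n,len(s),np.median(s[:,2]).round(4),((s.max(0)+s.min(0))/2).round(4),np.ptp(s,axis=0).round(4))
    cv2.imwrite("pics/seat.png",cv2.resize(c["image"][120:320,220:430],None,fx=2.5,fy=2.5))
E
```

```text
above 33.74 tcp [0.46   0.2246 0.1083] F [ 0.4  0.2 -2.3] w 0.0126
low 34.01 tcp [0.4596 0.2244 0.1021] F [-0.9 -0.3 -2.8] w 0.0127
low 34.26 tcp [0.4594 0.2243 0.0977] F [ 0.1 -0.9 -2.9] w 0.013
low 34.62 tcp [0.4597 0.2244 0.096 ] F [ 0.2 -0.  -3. ] w 0.0124
low 34.99 tcp [0.4596 0.2244 0.0952] F [-0.8 -1.2 -2.3] w 0.0126
low 35.36 tcp [0.4597 0.2244 0.0946] F [ 0.6 -0.8 -2.3] w 0.0126
low 35.73 tcp [0.4599 0.2245 0.0945] F [-1.4 -0.5  3.5] w 0.0125
open 36.17 tcp [0.4596 0.2244 0.0939] F [0.4 0.4 0.3] w 0.0301
look 37.7 tcp [0.4585 0.225  0.2186] F [-0.6  0.2 -0.9] w 0.0299
plate 4327 0.093 [0.4583 0.2257 0.093 ] [0.0757 0.0758 0.0139]
collar 1068 0.1187 [0.4586 0.2254 0.118 ] [0.0397 0.0393 0.0119]
stem 344 0.1527 [0.4587 0.2254 0.1504] [0.0144 0.0138 0.0087]
```

View pics/seat.png

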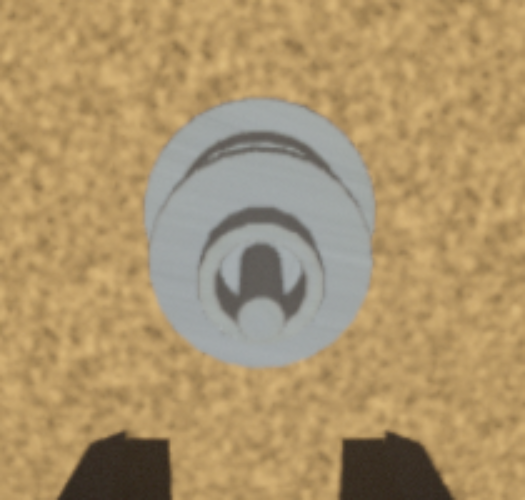

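The lids are seated: plate 93 mm, collar top 119 mm, stem top 153 mm, centred within 1 mm of the pot. Before gripping the collar I need to know where the gripper body begins relative to the real tips, because the stem sticks up between the fingers.

```bash
python3 - <<'E'
from h import *
d=dict(np.load("w_jacket.npz"));P=cloud(d,d["T_tool_cam"]).reshape(-1,3)
m=(abs(P[:,1])<.11)&(abs(P[:,2])<.09)&(P[:,0]<-.02)&(P[:,0]>-.2);q=P[m];print(len(q))
for lo in np.arange(-.15,-.02,.008):
    s=q[(q[:,0]>=lo)&(q[:,0]<lo+.008)]
    c=s[abs(s[:,1])<.03]
    print(round(lo,3),len(s),"z",np.percentile(s[:,2],[1,99]).round(3) if len(s) else"","|y| min/max",(abs(s[:,1]).min().round(3),abs(s[:,1]).max().round(3)) if len(s) else "","centre",len(c),np.percentile(c[:,2],[1,99]).round(3) if len(c) else "")
for y0,y1 in((-.02,.02),):
  z=d["z_map"];Pm=cloud(d,d["T_tool_cam"])
  print([(v,Pm[v,322].round(3).tolist()) for v in range(350,480,10)])
E
```

```text
82193
-0.15 0 z  |y| min/max  centre 0 
-0.142 10705 z [-0.031 -0.001] |y| min/max (np.float64(0.001), np.float64(0.095)) centre 993 [-0.025 -0.021]
-0.134 20972 z [-0.034 -0.004] |y| min/max (np.float64(0.0), np.float64(0.075)) centre 9772 [-0.025 -0.022]
-0.126 4639 z [-0.035  0.001] |y| min/max (np.float64(0.0), np.float64(0.083)) centre 2042 [-0.024 -0.017]
-0.118 17069 z [-0.035 -0.011] |y| min/max (np.float64(0.0), np.float64(0.087)) centre 1874 [-0.026 -0.017]
-0.11 15467 z [-0.035 -0.004] |y| min/max (np.float64(0.0), np.float64(0.087)) centre 6408 [-0.028 -0.02 ]
-0.102 3773 z [-0.035  0.008] |y| min/max (np.float64(0.049), np.float64(0.087)) centre 0 
-0.094 830 z [-0.034  0.012] |y| min/max (np.float64(0.05), np.float64(0.085)) centre 0 
-0.086 904 z [-0.012  0.01 ] |y| min/max (np.float64(0.05), np.float64(0.062)) centre 0 
-0.078 1775 z [-0.012 -0.002] |y| min/max (np.float64(0.043), np.float64(0.062)) centre 0 
-0.07 1250 z [-0.012  0.003] |y| min/max (np.float64(0.043), np.float64(0.061)) centre 0 
-0.062 1311 z [-0.011  0.008] |y| min/max (np.float64(0.044), np.float64(0.061)) centre 0 
-0.054 1419 z [-0.011  0.008] |y| min/max (np.float64(0.043), np.float64(0.06)) centre 0 
-0.046 1051 z [-0.011  0.008] |y| min/max (np.float64(0.043), np.float64(0.059)) centre 0 
-0.038 863 z [-0.011  0.008] |y| min/max (np.float64(0.043), np.float64(0.059)) centre 0 
-0.03 165 z [-0.011  0.008] |y| min/max (np.float64(0.043), np.float64(0.055)) centre 0 
-0.022 0 z  |y| min/max  centre 0 
[(350, [0.199, -0.001, 0.174]), (360, [0.179, -0.001, 0.174]), (370, [0.158, -0.001, 0.173]), (380, [-0.109, -0.001, -0.027]), (390, [-0.11, -0.001, -0.025]), (400, [-0.11, -0.001, -0.022]), (410, [0.144, -0.001, 0.221]), (420, [0.22, -0.001, 0.314]), (430, [0.22, -0.001, 0.336]), (440, [-0.119, -0.001, -0.018]), (450, [-0.126, -0.001, -0.023]), (460, [-0.129, -0.001, -0.024]), (470, [-0.131, -0.001, -0.024])]
```

The jaw carriers and body begin at x ≈ -0.094, so the whole gripper is shifted 29 mm and its stated shape holds. With the TCP at 0.068 the tips clear the plate by 3 mm and the body clears the stem by 8 mm.

```bash
python3 - <<'E'
from h import *
from cell import manip,cams
a=np.array((.4592,.2253));q,r=tp(a)
manip.set_gripper(.062,35);manip.move_linear([*q,.15],.15,rot=r);manip.dwell(.2);st(manip,"pre")
bad=False
for z in(.1,.08,.0725,.068):
    manip.move_linear([*q,z],.07);st(manip,"down")
    F=manip.state()["contact_force"]
    if F[2]>4 or np.hypot(*F[:2])>5: bad=True;print("CONTACT");break
if not bad:
    manip.dwell(.2);manip.set_gripper(.03,35);manip.dwell(.2);st(manip,"grip")
    w=manip.state()["gripper_width"]
    if .036<w<.042:
        s=manip.state()["tool_pos"]
        manip.move_linear([q[0],q[1],.08],.03);st(manip,"lift1");manip.move_linear([q[0],q[1],.17],.06);manip.dwell(.4);st(manip,"lifted")
        c,T=wrist(manip,cams);np.savez("w_end.npz",T=T,**c);P=cloud(c,T).reshape(-1,3)
        s=P[(np.hypot(*(P[:,:2]-a).T)<.05)&(P[:,2]>.17)&(P[:,2]<.205)];print("plate",len(s),np.median(s[:,2]))
        c=cams.capture("side");np.savez("s_end.npz",**c);cv2.imwrite("pics/end.png",cv2.resize(c["image"][60:260,190:400],None,fx=3,fy=3));P=cloud(c).reshape(-1,3)
        for lo,hi in((.146,.158),(.083,.093)):
            s=P[(np.hypot(*(P[:,:2]-a).T)<.05)&(P[:,2]>lo)&(P[:,2]<hi)];print(lo,len(s),((s.max(0)+s.min(0))/2).round(4) if len(s) else "",np.ptp(s,axis=0).round(4) if len(s) else "")
E
```

```text
pre 39.15 tcp [0.4607 0.2249 0.1515] F [ 0.9 -0.4 -0.4] w 0.0614
down 40.02 tcp [0.4599 0.2245 0.1002] F [-0.6 -0.3 -0.2] w 0.062
down 40.45 tcp [0.459  0.2241 0.0792] F [ 0.1 -0.9  0.2] w 0.0616
down 40.71 tcp [0.4592 0.2242 0.072 ] F [-0.3 -0.1  1.1] w 0.0618
down 40.96 tcp [0.4594 0.2243 0.0677] F [-0.1  0.1  0.6] w 0.062
grip 41.83 tcp [0.4597 0.2244 0.0681] F [0.1 0.3 0.4] w 0.0387
lift1 42.38 tcp [0.4597 0.2244 0.0802] F [ 0.4 -0.4 -0.9] w 0.0392
lifted 44.43 tcp [0.4596 0.2244 0.1699] F [ 0.2 -0.3 -2.3] w 0.0387
plate 9905 0.19502969236610487
0.146 31 [0.4594 0.2233 0.1507] [0.0129 0.0164 0.0092]
0.083 270 [0.4588 0.2242 0.088 ] [0.0598 0.0608 0.0095]
```

View pics/end.png

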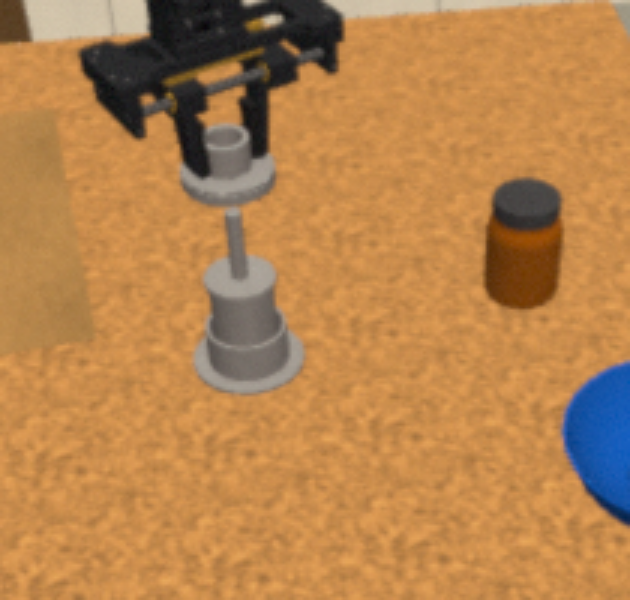

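The outer lid at (228,165) is held level and clear above the stem top at (233,212). Its plate is at 195 mm, so its lower edge is about 182 mm up. The inner lid sits seated at (240,280) on the nested pot. Handing in.

```bash
python3 -c "
from cell import manip,order
from h import st
st(manip,'end');order.close_job()"
```

```text
end 44.53 tcp [0.4596 0.2244 0.17  ] F [-0.4 -0.3 -1.3] w 0.0388
the job is handed in; nothing more can be done
```

The job is done and was handed in at 44.5 s of the 58 s allowed. The pot is nested in the jacket, the lid pair was seated on it and let go, and the gripper now holds only the outer lid in the air.

**Last checks:**
- **Pot:** its rim stood at 84.7 mm, within about 1.2 mm of the jacket's centre. I measured this just after nesting.
- **Lid pair, after letting go of the stem:** plate at 93 mm, collar top at 119 mm and stem top at 153 mm, all at the seated heights. Centring was within about 1 mm of the pot.
- **At the end:** the outer lid's lower edge is about 182 mm above the bench and about 29 mm clear of the stem. It looks level, and the side view still shows the inner lid seated and upright.

**What failed or disagreed:**
- **First stem grasp missed:** the fingers shut on nothing, and a second slow close passed over the stem too. The depth pictures showed the real fingertips about 29 mm short of the reported TCP. I corrected for that and the next grasp held. The misses put up to 5 N on the top of the stem, and the lids moved less than 1 mm.
- **Camera offset:** the wrist camera read about 2 mm sideways from the fixed cameras. I placed everything relative to the wrist fixes so that this cancelled.
- **Gripper width:** it reads 1–2 mm under the true diameters when gripping.
- **Bystanders:** I did not re-measure them at the end, but nothing came near them.

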